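Pull the spark extractor's filter and show it at the lamp

ROBOT

A 6-joint arm with a two-finger parallel gripper is mounted at the origin on the work surface. World frame = base frame: x ahead of the robot, y to its left, z up, the work surface at z = 0. Lengths are in m, angles in rad, forces in N, time in s.
With the tool pointing down it reaches from about 0.375 to 0.925 m from the base axis. Payload 5.7 kg.
Tool frame: the origin (TCP) lies on the centre line of the jaws, within the pads' length; the fingertips stand 22 mm ahead of it and the grasp point (between the pads) lies 3 mm ahead of it; z points along the fingers, y is the direction in which the jaws open and shut (so a half turn about z gives the same grasp; the last joint's range is limited). The gripper opens to 88 mm and grips with 3 to 60 N. Pads are 20 mm wide; open, the fingers measure 115 mm over their backs; the gripper's body (75 mm by 178 mm) begins 61 mm behind the grasp point.
Start: joints at [-1.444, 0.359, 1.51, -0, 1.272, -0.115], TCP at [0.144, -0.583, 0.245] pointing down, gripper open.
Joint ranges: [-2.97, 2.97], [-1.01, 2.36], [0.21, 2.38], [-0.96, 4.11], [0.2, 2.71], [-2.98, 2.98]. Speed limits (rad/s): [2.39, 2.39, 3.14, 3.14, 3.14, 3.14].

INTERFACE

Orientations are given as a unit quaternion [w, x, y, z].
In Python, from station import arm gives the robot as it stands. The module is installed in compiled form; this text tells all that it offers.
- The arm moves only by the shell command python3 -m crank 'ROWS' [OPENING] [FORCE]. ROWS is JSON, a list that holds one entry, the list of rows, each a list of 6 numbers: the shift along the tool's x, y, z in m, then the turn, a rotation vector about the tool's x, y, z in rad. A call has 1 to 20 rows; each row shifts and turns the commanded pose from where the row before left it, along the tool's axes as they then stand; what a row does not reach is not made up. A row lasts 1/12 s, in which the tool goes at most 41.7 mm and 7.16 degrees, less where a joint would pass 70% of its speed; a pose out of reach is approached as far as the arm can. A call with a gripper value outside its range is refused whole. OPENING is the closure, from 0 (fully open) to 1 (shut), set as the call begins (- or left out, the last holds). The fingers move at their own pace and stop on an object; FORCE is the grip in N (left out, the last holds). Time passes only in rows, so rows that do not move let the fingers close. It gives the time, the measured TCP pose, the force and the opening at its end, in the units of the state.
- arm.read_state(): the state, without advancing time (a new reading comes with each control period).
- arm.get_image(name): name is "scene" or "side" or "wrist"; returns the picture (480x640x3 uint8, blue, green, red); there is no depth.
- arm.camera_model(name): a dict with "fov_y" (degrees; the focal length in pixels is half the picture's height over the tangent of half this angle, whatever the lens; pixels are square), "cx", "cy" (the principal point, pixels), "rvec" (rotation vector, rad) and "tvec" (3), from world to camera coordinates, as OpenCV has them; the wrist camera has in their place "tool_from_camera" (4x4, takes a point from camera to tool coordinates, whose origin is the TCP and whose axes are the flange's). Camera axes: x right, y down, z forward; pixel columns grow to the right and rows downward; lengths in m; the calibration is good to about 2 mm. A picture is of the moment at which its call begins: read the wrist's pose just before it. camera_model takes no time and is no camera call.
- arm.job_done(): hands the job in, once; it reports no verdict.
The state is a dict: "clock": time; "qpos": joint angles; "dq": joint speeds; "joint_efforts": joint torques, N m; "eef_pos": TCP position; "ee_rot": TCP orientation; "ft_force": force on the tool from outside, world axes, zero at the start; "wrist_torque": the same for the moment, N m; "grip_width": finger opening in m.
Only numpy, scipy, OpenCV 4.12 (cv2) and the standard library are available. Lean on these libraries where they do the work, as an engineer would, in place of code of your own. Each camera call takes 0.05 s, during which the arm holds its last target. There are 200 camera calls.

TASK

Check the spark extractor's filter: lift its top flap and leave it standing open, draw the mesh filter plate (the one with the pull tab) up out of its slot, leaving the solid baffle plate beside it in place, and hold the filter upright and square in front of the inspection lamp's lit glass, centred on it and about 6 cm from it, so that the light shines through the mesh. Do not touch the lamp or push the other things on the bench about, and finish while still holding the filter there, right way up and still.

Things in the scene. Friction and masses are not known exactly. Their poses are not given: they have to be found in the camera images.
- extractor: Grey metal housing of a bench spark extractor, fixed: open-topped box 146 mm (x) by 240 mm (y), 122 mm high, walls and floor 5 mm. Origin: centre of its underside; x points to the flap's hinge side, z up. Duct stub, 36 mm long, on its +x side. Inside, two upright slots parallel to x at y = -50 and +50 mm, 12 mm wide: one holds the filter plate, the other the baffle; which varies
- flap (a joint): Flat aluminium cover flap on top of the extractor, 146 x 240 x 5 mm, 0.3 kg, hinged along the housing's +x rim. 0 rad = shut (may start up to 0.12 ajar), grows as its robot-side edge is lifted, 1.57 = upright, stops at 1.9. Stiff hinge: the flap stays where it is left; raising it takes about 5 N at the handle
- flap_handle (a point): Middle of the flap's round steel bar handle: bar 100 mm long, parallel to the hinge, its axis 35 mm off the flap's outer face and 30 mm in from the free edge, on a post at each end; a finger fits between bar and flap. 162 mm above the bench with the flap shut. Axes turn with the flap (z = out of its outer face); shut, they equal the extractor's
- flap_hinge (a point): Point at the middle of the flap's hinge axis, 122 mm above the bench; the handle lies 116 mm toward the free edge and 40 mm out of the flap's plane from here. A positive turn about the point's y axis opens the flap
- filter_tab (a point): Centre of the filter plate's pull tab, the place to grip. Steel tab 34 mm wide (x), 10 mm thick (y), 30 mm tall (z), in the middle of the plate's upper edge; its top is 7 mm below the housing's rim when the plate is home. Axes: x along the plate, y through its faces, z up (x, y as the extractor's at the start)
- filter_mid (a point): Centre of the filter plate's panel, 55 mm straight below the tab's centre. The panel is a framed wire mesh 130 mm wide (x), 80 mm tall (z), 8 mm thick (y), 0.14 to 0.28 kg with tab. Same axes as the tab
- filter: The filter plate as a whole (framed wire mesh with one pull tab); origin at the middle of its lower edge, 40 mm below the panel's centre, axes as filter_mid
- baffle_mid (a point): Centre of the baffle: a solid dark steel plate of the same 130 x 8 x 80 mm, without tab, in the other slot; it stays where it is
- lamp: Inspection lamp fixed to the bench: a black upright box 150 mm wide (its x), 30 mm deep (y), from 20 to 120 mm above the bench, on a steel foot. Origin on the bench, below the middle of the glass; its lit glass looks along its own +y, towards the extractor's side
- lamp_face (a point): Centre of the lamp's bright rectangular glass (134 x 84 mm), 70 mm above the bench; y points straight out of the glass, x along its width, z up
- spray_can: Bystander: closed spray can, 54 mm across, 125 mm tall, stands behind the lamp. Origin at its underside
- grease_jar: Bystander: squat closed jar, 68 mm across, 75 mm tall, stands on the +y side of the extractor. Origin at its underside
- oil_bottle: Bystander: bottle, 60 mm across, 160 mm tall, beyond the lamp. Origin at its underside
- screwdriver: Bystander: screwdriver lying on the bench on the robot's side. Origin at its underside
- wrench: Bystander: wrench lying on the far part of the bench. Origin at its underside
- tape_roll: Bystander: roll of tape, 90 mm across, 25 mm high, lying at the left near the robot. Origin at its underside
- grinder: Bystander: battery angle grinder lying at the far left, about 90 mm high. Origin at its underside
There are look-alikes about, which are no part of the job. Several things have the shape of the lamp; the one meant has the colours described above.

How it is judged:
On the way, in this order (a step that is already met when the one before it is completed fails the run):
1. the flap has been lifted open (past 1.2 rad) (value of joint flap above 1.2 rad), for 0.2 s.
2. the filter plate, held by the gripper, is drawn up clear of the housing's rim with the flap open (z of filter_mid in the frame of extractor above 0.165 m and contact force between filter and the fingers above 1 N and value of joint flap above 1.2 rad), for 0.2 s.
At the end, for the whole second after the job is handed in: Only the gripper holds the filter: panel centre 30-100 mm in front of the glass, within 30 mm of its centre sideways and in height, parallel to it within 0.25 rad, tab up within 0.2 rad, under 0.03 m/s; flap open past 1.2 rad; baffle within 15 mm of its start (contact force between filter and the fingers above 1 N and contact force between filter and extractor below 0.2 N and contact force between filter and lamp below 0.2 N and height (world z) of filter above 0.012 m and y of filter_mid in the frame of lamp_face between 0.03 and 0.1 m and x of filter_mid in the frame of lamp_face between -0.03 and 0.03 m and z of filter_mid in the frame of lamp_face between -0.03 and 0.03 m and angle between the y axis of filter and the y axis of lamp_face, either way round below 0.25 rad and angle between filter_mid's own z axis and vertical below 0.2 rad and linear speed of filter below 0.03 m/s and value of joint flap above 1.2 rad and distance of baffle_mid from where it was at the start of the episode below 0.015 m); the arm keeps its last pose, push and grip.
It fails at once if the lamp is touched (over 0.5 N) (contact force between lamp and anything else above 0.5 N).
It fails at once if the baffle is pulled out (moved over 20 mm) (distance of baffle_mid from where it was at the start of the episode above 0.02 m).
It fails at once if a bystander is pushed away (moved over 30 mm) (distance of any of spray_can, grease_jar, oil_bottle, screwdriver, wrench, tape_roll, grinder from where it was at the start of the episode above 0.03 m).
It also fails if it takes over 64 s, if anything falls off the work surface, if the arm or the gripper's body presses on something with over 40 N, if the wrist force passes 120 N, or if a joint passes its speed limit or range.

## Working session

There is one attempt and no reset: what is moved stays moved. The work goes in short steps, Python scripts to look and compute and a shell command to move; the robot and the scene stay as the last step left them, time stands still between calls to the robot, and variables do not carry over. Pictures are saved under pics/ and viewed, about 8 in all and at most 12, crops included, and the job is handed in when it is done.

```bash
mkdir -p pics; cat > h.py <<'E'
import numpy as np, cv2, json
from station import arm
from scipy.spatial.transform import Rotation as R
def K(m):
    f=240/np.tan(np.radians(m["fov_y"])/2); return f,m["cx"],m["cy"]
def pose(s=None):
    s=s or arm.read_state(); q=s["ee_rot"]
    return np.array(s["eef_pos"]),R.from_quat([q[1],q[2],q[3],q[0]]).as_matrix()
def cam(n,s=None):
    m=arm.camera_model(n)
    if n=="wrist":
        p,r=pose(s); T=np.array(m["tool_from_camera"]); return K(m),r@T[:3,:3],r@T[:3,3]+p
    Rc=R.from_rotvec(np.ravel(m["rvec"])).as_matrix(); return K(m),Rc.T,-Rc.T@np.ravel(m["tvec"])
def onz(c,uv,z):
    (f,cx,cy),r,o=c; d=r@np.array([(uv[0]-cx)/f,(uv[1]-cy)/f,1]); return o+d*(z-o[2])/d[2]
def proj(c,P):
    (f,cx,cy),r,o=c; q=r.T@(np.array(P)-o); return np.round([f*q[0]/q[2]+cx,f*q[1]/q[2]+cy],1)
E
python3 - <<'E'
from h import *
for n in("scene","side","wrist"):
    i=arm.get_image(n);cv2.imwrite(f"pics/{n}0.png",i); c=cam(n);print(n,arm.camera_model(n).keys(),c[0],c[2].round(3),c[1][:,2].round(2))
print(arm.read_state())
E
```

```text
scene dict_keys(['fov_y', 'cx', 'cy', 'rvec', 'tvec']) (np.float64(500.0191749520745), 331.1072902747029, 242.4852266518402) [0.986 0.426 1.068] [-0.39 -0.42 -0.82]
side dict_keys(['fov_y', 'cx', 'cy', 'rvec', 'tvec']) (np.float64(458.0300751543925), 313.67848785014127, 241.30563543877702) [-0.093  0.579  0.721] [ 0.59 -0.6  -0.54]
wrist dict_keys(['fov_y', 'cx', 'cy', 'tool_from_camera']) (np.float64(375.21509164190013), 317.30511670557934, 245.47908407311337) [ 0.208 -0.568  0.384] [-0.24 -0.06 -0.97]
{'clock': 0.15, 'qpos': array([-1.44413694e+00,  3.59340660e-01,  1.51115949e+00,  6.39678578e-06,
        1.27249776e+00, -1.15086480e-01]), 'dq': array([ 0.00062083, -0.00222993, -0.00490625,  0.00120122,  0.00031201,
        0.00034678]), 'joint_efforts': array([-1.97304339e-04, -5.15757465e+01, -2.71007895e+01,  6.75267004e-02,
        3.05835286e-02, -7.26465032e-05]), 'eef_pos': array([ 0.14357932, -0.58206448,  0.24401128]), 'ee_rot': array([-7.02633375e-04,  9.92703625e-01,  1.20577854e-01, -1.00926668e-06]), 'ft_force': array([0.79600717, 0.08128144, 0.2586638 ]), 'wrist_torque': array([-0.01001679,  0.05541817, -0.03759957]), 'grip_width': 0.0877049690950778}
```

View pics/scene0.png

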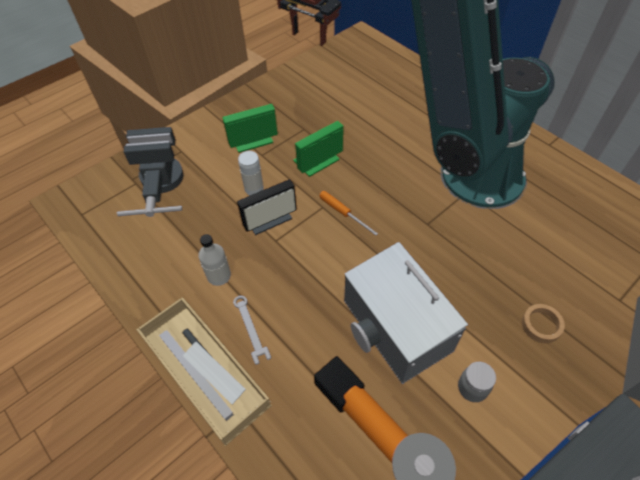

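View pics/side0.png

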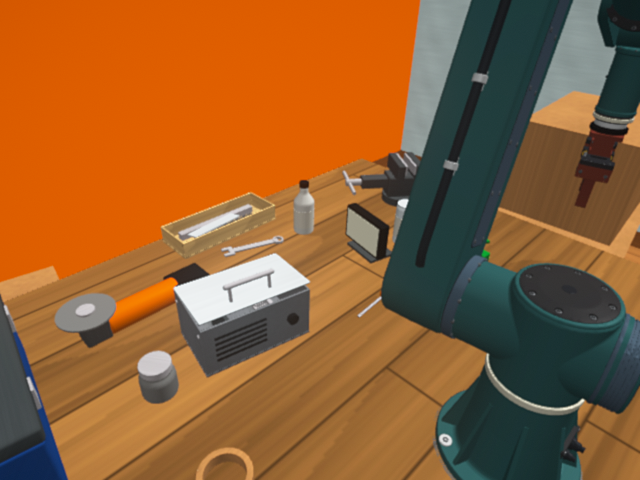

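The scene view shows the extractor flap with corners near (399,246), (466,323), (410,375) and (346,290), and its handle running (407,262)-(437,301). The lamp is the black one, with lit glass near (270,208). The green ones are look-alikes.

```bash
python3 - <<'E'
from h import *
def quad(m):
    cs,_=cv2.findContours(m,cv2.RETR_EXTERNAL,cv2.CHAIN_APPROX_NONE);c=max(cs,key=cv2.contourArea);h=cv2.convexHull(c)
    for e in np.arange(.01,.15,.005):
        a=cv2.approxPolyDP(h,e*cv2.arcLength(h,True),True)
        if len(a)==4:return a[:,0]
out=[]
for n,fb,lb in(("scene",(335,235,475,385),(235,180,302,236)),("side",(165,250,320,380),(340,200,392,265))):
    i=cv2.imread(f"pics/{n}0.png");c=cam(n);g=i.min(2)
    for nm,b,t in(("flap",fb,165),("lamp",lb,150)):
        x0,y0,x1,y1=b;m=np.zeros(g.shape,np.uint8);m[y0:y1,x0:x1]=(g[y0:y1,x0:x1]>t)*255
        m=cv2.morphologyEx(m,cv2.MORPH_CLOSE,np.ones((5,5)))
        q=quad(m);print(n,nm,cv2.countNonZero(m))
        for u in (q if q is not None else []): print("  ",u,onz(c,u,.127 if nm=="flap" else .07).round(3), onz(c,u,.112).round(3),onz(c,u,.028).round(3))
    x0,y0,x1,y1=fb;out.append(cv2.resize(i[y0:y1,x0:x1],(400,400*(y1-y0)//(x1-x0)),interpolation=cv2.INTER_CUBIC)[:430])
H=max(o.shape[0] for o in out);cv2.imwrite("pics/c1.png",np.hstack([cv2.copyMakeBorder(o,0,H-o.shape[0],0,0,0) for o in out]))
E
```

```text
scene flap 6943
   [397 243] [0.431 0.046 0.127] [0.422 0.04  0.112] [0.372 0.006 0.028]
   [466 323] [0.474 0.28  0.127] [0.465 0.278 0.112] [0.42  0.265 0.028]
   [411 360] [0.617 0.257 0.127] [0.611 0.255 0.112] [0.578 0.239 0.028]
   [346 274] [0.574 0.027 0.127] [0.567 0.021 0.112] [ 0.531 -0.015  0.028]Traceback (most recent call last):
  File "<stdin>", line 13, in <module>
  File "<stdin>", line 3, in quad
ValueError: max() iterable argument is empty
```

```bash
python3 - <<'E'
from h import *
def quad(m):
    cs,_=cv2.findContours(m,cv2.RETR_EXTERNAL,cv2.CHAIN_APPROX_NONE);c=max(cs,key=cv2.contourArea);h=cv2.convexHull(c)
    for e in np.arange(.01,.15,.005):
        a=cv2.approxPolyDP(h,e*cv2.arcLength(h,True),True)
        if len(a)==4:return a[:,0]
out=[];Q={}
for n,fb,lb in(("scene",(335,235,475,385),(235,180,302,236)),("side",(165,250,320,380),(340,200,392,265))):
    i=cv2.imread(f"pics/{n}0.png");c=cam(n);g=i.min(2)
    x0,y0,x1,y1=lb;s=g[y0:y1,x0:x1];t=110;m=np.zeros(g.shape,np.uint8);m[y0:y1,x0:x1]=(s>t)*255
    q=quad(m);print(n,cv2.countNonZero(m),s.max());Q[n]=(c,q)
    for u in (q if q is not None else []): print("  ",u,onz(c,u,.112).round(3),onz(c,u,.028).round(3))
    for b in (fb,lb):
        x0,y0,x1,y1=b;out.append(cv2.resize(i[y0:y1,x0:x1],(380,300),interpolation=cv2.INTER_CUBIC))
cv2.imwrite("pics/c1.png",np.vstack([np.hstack(out[:2]),np.hstack(out[2:])]))
E
```

```text
scene 965 133
   [291 190] [ 0.498 -0.252  0.112] [ 0.455 -0.312  0.028]
   [291 210] [ 0.54  -0.203  0.112] [ 0.501 -0.258  0.028]
   [250 228] [ 0.647 -0.227  0.112] [ 0.617 -0.284  0.028]
   [247 208] [ 0.615 -0.281  0.112] [ 0.582 -0.343  0.028]
side 831 146
   [348 209] [ 0.617 -0.278  0.112] [ 0.714 -0.397  0.028]
   [378 230] [ 0.491 -0.252  0.112] [ 0.571 -0.367  0.028]
   [375 255] [ 0.425 -0.158  0.112] [ 0.496 -0.26   0.028]
   [347 233] [ 0.535 -0.183  0.112] [ 0.621 -0.288  0.028]
```

View pics/c1.png

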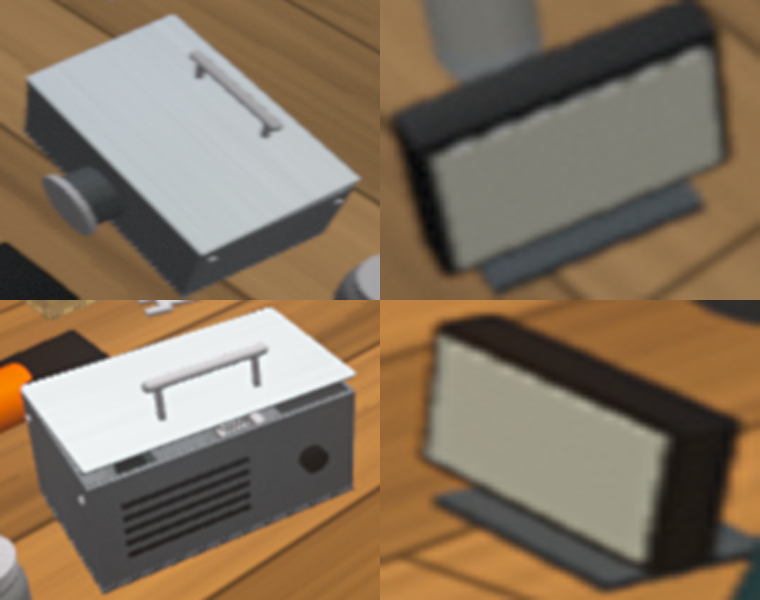

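The crops show the flap slightly ajar, with handle-bar ends at scene (406,263)/(438,298.5) and side (225,287)/(273,271). The lamp glass comes out consistent in both views: centre about (0.557,-0.269), yaw about -0.218.

```bash
cat >> h.py <<'E'
def tri(c1,u1,c2,u2):
    L=[]
    for (f,cx,cy),r,o in [c1,c2]: 
        pass
    ds=[];os=[]
    for ((f,cx,cy),r,o),u in((c1,u1),(c2,u2)):
        d=r@np.array([(u[0]-cx)/f,(u[1]-cy)/f,1]);ds.append(d/np.linalg.norm(d));os.append(o)
    t=np.linalg.lstsq(np.array([ds[0],-ds[1]]).T,os[1]-os[0],rcond=None)[0]
    a,b=os[0]+t[0]*ds[0],os[1]+t[1]*ds[1];return (a+b)/2,np.linalg.norm(a-b)
def togo(P,yaw=None,s=None):
    "tool-axes shift to world point P; remaining turn about tool z for jaw (tool y) yaw"
    p,r=pose(s);d=r.T@(np.array(P)-p);print("tool shift",d.round(4),"tcp",p.round(4),"tilt",np.round(np.degrees(np.arccos(-r[2,2])),2))
    if yaw is not None:
        c=np.arctan2(r[1,1],r[0,1]);print("jaw yaw",c.round(4),"turn about tool z",-round((yaw-c+np.pi)%(2*np.pi)-np.pi,4))
E
python3 - <<'E'
from h import *
a,b=cam("scene"),cam("side")
for u,v in(((406.1,263),(272.7,271.2)),((438.2,298.5),(225,287.3))): print(tri(a,u,b,v))
p,r=pose();print(r.round(3))
togo((.48,-.30,.32));
d=r.T@(np.array([.475,.17,.32])-np.array([.48,-.30,.32]));print(d)
togo((.475,.17,.32),-.183)
E
```

```text
(array([0.47903934, 0.11059443, 0.17016295]), np.float64(0.003323187901811345))
(array([0.49698124, 0.21339144, 0.17467016]), np.float64(0.004138752633257581))
[[ 0.971  0.239 -0.   ]
 [ 0.239 -0.971  0.001]
 [ 0.    -0.001 -1.   ]]
tool shift [ 0.3942 -0.1934 -0.0757] tcp [ 0.1436 -0.5821  0.244 ] tilt 0.08
[ 0.10766158 -0.45752984  0.0006564 ]
tool shift [ 0.5018 -0.651  -0.075 ] tcp [ 0.1436 -0.5821  0.244 ] tilt 0.08
jaw yaw -1.3291 turn about tool z -1.1461
```

```bash
python3 -m crank '[[[0.033,-0.016,-0.006,0,0,0],[0.033,-0.016,-0.006,0,0,0],[0.033,-0.016,-0.006,0,0,0],[0.033,-0.016,-0.006,0,0,0],[0.033,-0.016,-0.006,0,0,0],[0.033,-0.016,-0.006,0,0,0],[0.033,-0.016,-0.006,0,0,0],[0.033,-0.016,-0.006,0,0,0],[0.033,-0.016,-0.006,0,0,0],[0.033,-0.016,-0.006,0,0,0],[0.033,-0.016,-0.006,0,0,0],[0.033,-0.016,-0.006,0,0,0],[0.009,-0.038,0,0,0,0],[0.009,-0.038,0,0,0,0],[0.009,-0.038,0,0,0,0],[0.009,-0.038,0,0,0,0],[0.009,-0.038,0,0,0,0],[0.009,-0.038,0,0,0,0]]]' 0
python3 -m crank '[[[0.009,-0.038,0,0,0,0],[0.009,-0.038,0,0,0,0],[0.009,-0.038,0,0,0,0],[0.009,-0.038,0,0,0,0],[0.009,-0.038,0,0,0,0],[0.009,-0.038,0,0,0,0],[0,0,0,0,0,-0.115],[0,0,0,0,0,-0.115],[0,0,0,0,0,-0.115],[0,0,0,0,0,-0.115],[0,0,0,0,0,-0.115],[0,0,0,0,0,-0.115],[0,0,0,0,0,-0.115],[0,0,0,0,0,-0.115],[0,0,0,0,0,-0.115],[0,0,0,0,0,-0.115],[0,0,0,0,0,0],[0,0,0,0,0,0]]]'
python3 - <<'E'
from h import *
togo((.488,.162,.32),-.18)
c=cam("wrist");i=arm.get_image("wrist");cv2.imwrite("pics/w1.png",i);print(proj(c,(.488,.162,.172)))
E
```

```text
clock: 1.65
eef_pos: [0.4794, -0.0651, 0.3165]
ee_rot: [-0.0, 0.993, 0.12, -0.0]
ft_force: [0.6, 0.3, -0.4]
grip_width: 0.0881
clock: 3.15
eef_pos: [0.4776, 0.1673, 0.3165]
ee_rot: [-0.0, 0.769, 0.64, -0.0]
ft_force: [-0.6, -1.2, -0.8]
grip_width: 0.0876
tool shift [-0.0033  0.0111 -0.0035] tcp [0.4776 0.1673 0.3165] tilt 0.03
jaw yaw -0.1825 turn about tool z -0.0025
[331.8 241.4]
```

View pics/w1.png

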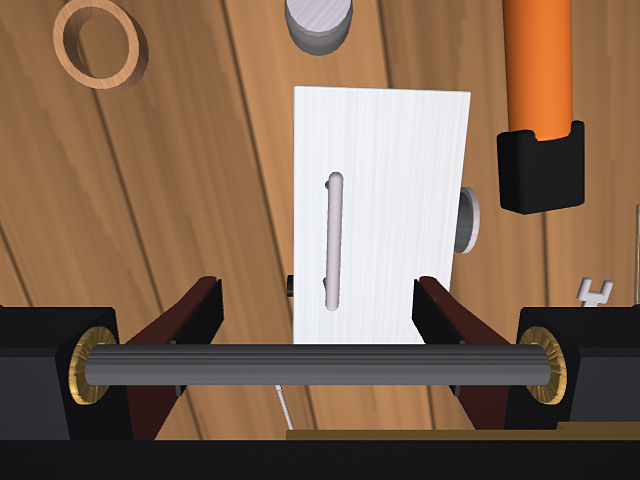

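The wrist view shows the bar from (336,178) to (332,305). Its middle is within 2 px of the prediction of (331.8,241.4).

```bash
python3 - <<'E'
from h import *
c=cam("wrist")
a,b=onz(c,(336,178),.172),onz(c,(332,305),.172);print(a,b,(a+b)/2,np.arctan2(*(a-b)[:2]),np.linalg.norm(a-b))
# hinge edge: right edge of flap
e,f=onz(c,(470,92),.127),onz(c,(450,290),.127);print(e,f,np.arctan2(*(e-f)[:2]))
m=(a+b)/2;togo((m[0],m[1],.172),-np.arctan2(*(a-b)[:2]))
E
```

```text
[0.49966539 0.20948794 0.172     ] [0.47901439 0.10944047 0.172     ] [0.48933989 0.15946421 0.172     ] 0.2035532870451451 0.10215654959156024
[0.62128125 0.25459335 0.127     ] [0.58823077 0.08493368 0.127     ] 0.1923950055235324
tool shift [-0.0055  0.0129  0.1445] tcp [0.4777 0.1673 0.3165] tilt 0.02
jaw yaw -0.1826 turn about tool z 0.0209
```

```bash
python3 -m crank '[[[-0.005,0.013,0,0,0,0.01],[0,0,0.036,0,0,0],[0,0,0.036,0,0,0],[0,0,0.036,0,0,0],[0,0,0.022,0,0,0],[0,0,0.011,0,0,0],[0,0,0,0,0,0]]]' 0
python3 -m crank '[[[0,0,0,0,0,0],[0,0,0,0,0,0],[0,0,0,0,0,0],[0,0,0,0,0,0],[0,0,0,0,0,0],[0,0,0,0,0,0],[0,0,0,0,0,0],[0,0,0,0,0,0]]]' 1 25
python3 - <<'E'
from h import *
togo((.489,.1595,.175),-.19);s=arm.read_state();print(s["grip_width"])
hg=np.array([.5993,.138]);ex=np.array([.982,-.189])
for t in np.arange(.09,1.66,.0872*1.5):
    x=-.116*np.cos(t)+.04*np.sin(t);z=.116*np.sin(t)+.04*np.cos(t)
    print(t.round(2),round(x+.112,4),round(z-.0502,4))
E
```

```text
clock: 3.78
eef_pos: [0.4885, 0.1591, 0.1727]
ee_rot: [-0.001, 0.771, 0.636, -0.002]
ft_force: [0.3, -0.9, 0.2]
grip_width: 0.0876
clock: 4.45
eef_pos: [0.4898, 0.1601, 0.1759]
ee_rot: [0.0, 0.771, 0.637, 0.0]
ft_force: [0.1, -0.1, -0.1]
grip_width: 0.038
tool shift [-0.0008 -0.0007  0.0009] tcp [0.4898 0.1601 0.1759] tilt 0.03
jaw yaw -0.189 turn about tool z 0.001
0.03798555271133965
0.09 0.0001 0.0001
0.22 0.0076 0.0142
0.35 0.0169 0.0273
0.48 0.0278 0.039
0.61 0.0402 0.0493
0.74 0.0537 0.0578
0.87 0.0683 0.0645
1.01 0.0837 0.0692
1.14 0.0995 0.0719
1.27 0.1155 0.0725
1.4 0.1315 0.071
1.53 0.1471 0.0674
1.66 0.1621 0.0618
```

```bash
python3 -m crank '[[[0,0,0,0,0,0],[0,0,0,0,0,0],[0,0,0,0,0,0],[0,0,0,0,0,0],[0,0,0,0,0,0],[0,0,0,0,0,0],[0,0,0,0,0,0],[0,0,0,0,0,0]]]' 1 25
python3 -m crank '[[[0,0.0037,-0.007,0,0,0],[0,0.0038,-0.007,0,0,0],[0,0.0045,-0.0066,0,0,0],[0,0.0048,-0.0065,0,0,0],[0,0,0,0,0,0]]]' 1 25
```

```text
clock: 5.12
eef_pos: [0.489, 0.1602, 0.1755]
ee_rot: [-0.001, 0.771, 0.637, -0.0]
ft_force: [-3.8, 1.9, 2.0]
grip_width: 0.0098
clock: 5.53
eef_pos: [0.5061, 0.1567, 0.2043]
ee_rot: [-0.0, 0.771, 0.637, -0.001]
ft_force: [-7.5, 1.4, 5.3]
grip_width: 0.0102
```

```bash
python3 -m crank '[[[0,0.005,-0.006,0,0,0],[0,0.006,-0.0057,0,0,0],[0,0.006,-0.0052,0,0,0],[0,0.0064,-0.0051,0,0,0],[0,0.0066,-0.0043,0,0,0],[0,0.0069,-0.0042,0,0,0],[0,0.007,-0.0034,0,0,0],[0,0.0076,-0.0033,0,0,0],[0,0.0077,-0.0024,0,0,0],[0,0.0077,-0.0023,0,0,0],[0,0,0,0,0,0]]]' 1 25
python3 - <<'E'
from h import *
i=arm.get_image("side");cv2.imwrite("pics/s2.png",i[120:400,100:420]);
E
```

```text
clock: 6.45
eef_pos: [0.5735, 0.1431, 0.2469]
ee_rot: [0.001, 0.771, 0.637, 0.0]
ft_force: [-3.5, -1.9, 6.5]
grip_width: 0.01
```

View pics/s2.png

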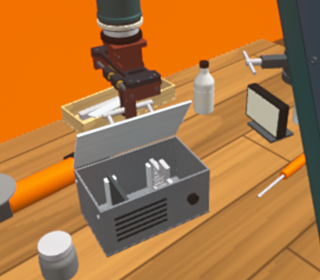

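The flap is following the gripper and stands at about 1 rad. The tabbed plate is visible in the slot on the -y side, with the dark baffle on the left (+y).

```bash
python3 -m crank '[[[0,0.0079,-0.0014,0,0,0],[0,0.0079,-0.0013,0,0,0],[0,0.008,-0.0003,0,0,0],[0,0.008,-0.0003,0,0,0],[0,0.008,0.0007,0,0,0],[0,0.008,0.0008,0,0,0],[0,0.0078,0.0018,0,0,0],[0,0.0078,0.0018,0,0,0],[0,0.0035,0.0012,0,0,0],[0,0,0,0,0,0],[0,0,0,0,0,0]]]' 1 25
python3 -m crank '[[[0,0,0,0,0,0],[0,0,0,0,0,0],[0,0,0,0,0,0],[0,0,0,0,0,0],[0,0,0,0,0,0],[0,0,0,0,0,0]]]' 0.68 25
```

```text
clock: 7.42
eef_pos: [0.6392, 0.13, 0.2426]
ee_rot: [0.002, 0.771, 0.637, 0.0]
ft_force: [0.1, -6.4, 1.4]
grip_width: 0.0103
clock: 7.92
eef_pos: [0.6377, 0.132, 0.2418]
ee_rot: [-0.0, 0.771, 0.637, 0.0]
ft_force: [0.2, -0.0, -0.7]
grip_width: 0.0281
```

```bash
python3 -m crank '[[[0,0,-0.015,0,0,0],[0,0,-0.02,0,0,0],[0,0,-0.03,0,0,0],[0,0,-0.035,0,0,0],[0,0,-0.02,0,0,0],[-0.013,-0.028,0,0,0,0],[-0.013,-0.028,0,0,0,0],[-0.013,-0.028,0,0,0,0],[-0.012,-0.028,0,0,0,0]]]' 0.68
python3 -m crank '[[[0,0,0,0,0,-0.12],[0,0,0,0,0,-0.12],[0,0,0,0,0,-0.12],[0,0,0,0,0,-0.12],[0,0,0,0,0,-0.12],[0,0,0,0,0,-0.12],[0,0,0,0,0,-0.12],[0,0,0,0,0,-0.12],[0,0,0,0,0,-0.12],[0,0,0,0,0,-0.12],[0,0,0,0,0,-0.12],[0,0,0,0,0,-0.12],[0,0,0,0,0,-0.12],[0,0,0,0,0,0],[0,0,0,0,0,0]]]' 0
python3 - <<'E'
from h import *
togo((.518,.103,.1),1.38)
c=cam("wrist");i=arm.get_image("wrist");cv2.imwrite("pics/w2.png",i);print(proj(c,(.518,.103,.115)))
E
```

```text
clock: 8.67
eef_pos: [0.5167, 0.1025, 0.3617]
ee_rot: [0.0, 0.771, 0.637, 0.0]
ft_force: [-0.9, 1.0, 0.2]
grip_width: 0.0282
clock: 9.92
eef_pos: [0.518, 0.1028, 0.3617]
ee_rot: [0.0, 0.101, 0.995, 0.0]
ft_force: [0.1, -0.9, -1.1]
grip_width: 0.0878
tool shift [1.000e-04 1.000e-04 2.617e-01] tcp [0.518  0.1028 0.3617] tilt 0.01
jaw yaw 1.3675 turn about tool z -0.0125
[318.6 216.5]
```

View pics/w2.png

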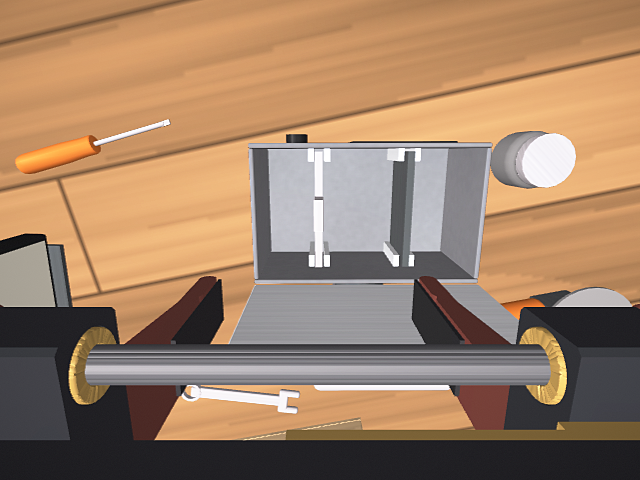

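The flap is open. The tabbed plate runs along column 319 (rows 150-265), on the predicted tab pixel (318.6,216.5), and the baffle is at column 400.

```bash
python3 -m crank '[[[0,0,0.03,0,0,-0.0125],[0,0,0.035,0,0,0],[0,0,0.035,0,0,0],[0,0,0.035,0,0,0],[0,0,0.035,0,0,0],[0,0,0,0,0,0],[0,0,0,0,0,0],[0,0,0,0,0,0]]]' 0.5 25
python3 - <<'E'
from h import *
togo((.518,.103,.102),1.38)
c=cam("wrist");i=arm.get_image("wrist");cv2.imwrite("pics/w3.png",i[:,100:560]);print(proj(c,(.518,.103,.115)),arm.read_state()["grip_width"])
E
```

```text
clock: 10.63
eef_pos: [0.5193, 0.1029, 0.1933]
ee_rot: [0.001, 0.094, 0.996, 0.0]
ft_force: [0.7, 0.1, 0.3]
grip_width: 0.0441
tool shift [ 0.0014 -0.0002  0.0913] tcp [0.5193 0.1029 0.1933] tilt 0.11
jaw yaw 1.3823 turn about tool z 0.0023
[319.2 261.2] 0.043627817073092774
```

View pics/w3.png

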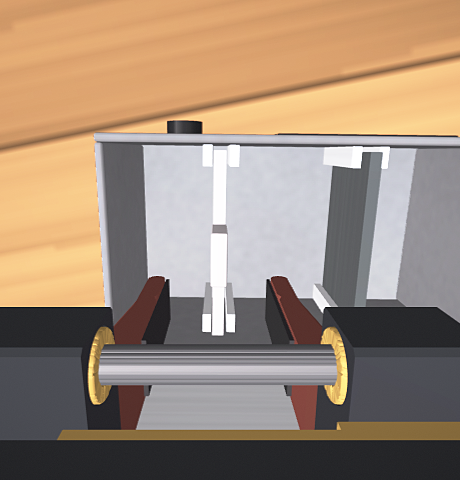

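The tab is centred between the fingers at about (319,260) in full-frame pixels, matching the prediction. I'll descend and grip.

```bash
python3 -m crank '[[[0.001,0,0.025,0,0,0],[0,0,0.025,0,0,0],[0,0,0.025,0,0,0],[0,0,0.0155,0,0,0],[0,0,0,0,0,0],[0,0,0,0,0,0]]]' 0.5 35
python3 -m crank '[[[0,0,0,0,0,0],[0,0,0,0,0,0],[0,0,0,0,0,0],[0,0,0,0,0,0],[0,0,0,0,0,0],[0,0,0,0,0,0],[0,0,0,0,0,0],[0,0,0,0,0,0],[0,0,0,0,0,0],[0,0,0,0,0,0]]]' 1 35
python3 -m crank '[[[0,0,-0.006,0,0,0],[0,0,-0.01,0,0,0],[0,0,-0.01,0,0,0],[0,0,-0.01,0,0,0],[0,0,0,0,0,0]]]' 1 35
```

```text
clock: 11.18
eef_pos: [0.5183, 0.103, 0.1026]
ee_rot: [0.001, 0.094, 0.996, 0.0]
ft_force: [-0.1, -0.4, -0.2]
grip_width: 0.0438
clock: 12.02
eef_pos: [0.5174, 0.1032, 0.1016]
ee_rot: [0.0, 0.094, 0.996, 0.0]
ft_force: [-1.9, 1.5, 6.5]
grip_width: 0.0095
clock: 12.43
eef_pos: [0.5184, 0.103, 0.1396]
ee_rot: [0.002, 0.093, 0.996, 0.0]
ft_force: [1.1, 1.4, -0.7]
grip_width: 0.0099
```

```bash
python3 -m crank '[[[0,0,-0.012,0,0,0],[0,0,-0.015,0,0,0],[0,0,-0.018,0,0,0],[0,0,-0.018,0,0,0],[0,0,-0.018,0,0,0],[0,0,-0.018,0,0,0],[0,0,-0.018,0,0,0],[0,0,-0.016,0,0,0],[0,0,0,0,0,0],[0,0,0,0,0,0],[0,0,0,0,0,0],[0,0,0,0,0,0]]]' 1 35
python3 - <<'E'
from h import *
for n in("side","scene"):
    i=arm.get_image(n);cv2.imwrite(f"pics/{n}3.png",i)
a,b=cv2.imread("pics/side3.png"),cv2.imread("pics/scene3.png")
cv2.imwrite("pics/c3.png",np.hstack([cv2.resize(a[100:380,120:420],(400,373)),cv2.resize(b[120:400,220:520],(400,373))]))
togo((.570,-.210,.275),1.353)
E
```

```text
clock: 13.43
eef_pos: [0.5161, 0.1027, 0.2688]
ee_rot: [-0.001, 0.093, 0.996, -0.0]
ft_force: [0.7, -0.0, -2.0]
grip_width: 0.0095
tool shift [-0.1109 -0.2973 -0.0061] tcp [0.5164 0.1028 0.269 ] tilt 0.13
jaw yaw 1.3835 turn about tool z 0.0305
```

View pics/c3.png

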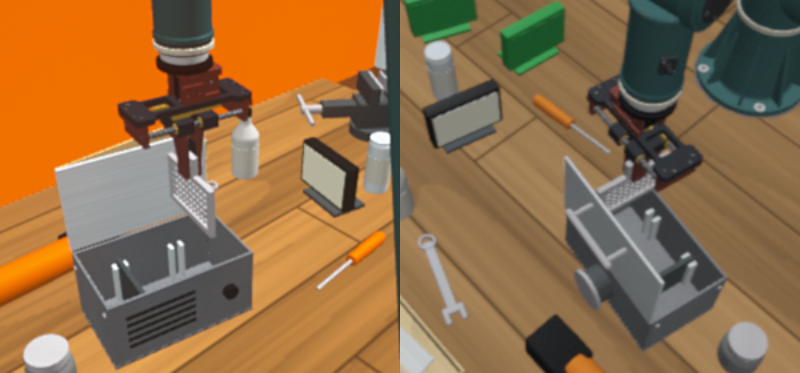

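Side and scene views show the mesh filter out and clear, the baffle in its slot and the flap upright. I'll carry it to the lamp.

```bash
python3 -m crank '[[[-0.005,-0.012,0,0,0,0],[-0.008,-0.02,0,0,0,0],[-0.0098,-0.0265,0,0,0,0],[-0.0098,-0.0265,0,0,0,0],[-0.0098,-0.0265,0,0,0,0],[-0.0098,-0.0265,0,0,0,0],[-0.0098,-0.0265,0,0,0,0.01],[-0.0098,-0.0265,0,0,0,0.01],[-0.0098,-0.0265,0,0,0,0.01],[-0.0098,-0.0265,0,0,0,0],[-0.0098,-0.0265,0,0,0,0],[-0.006,-0.018,0,0,0,0],[-0.003,-0.008,0,0,0,0],[0,0,0,0,0,0],[0,0,0,0,0,0],[0,0,0,0,0,0]]]' 1 35
python3 - <<'E'
from h import *
togo((.570,-.210,.1266),1.353)
for n in("side","scene"):
    i=arm.get_image(n);cv2.imwrite(f"pics/{n}4.png",i)
a,b=cv2.imread("pics/side4.png"),cv2.imread("pics/scene4.png")
cv2.imwrite("pics/c4.png",np.hstack([cv2.resize(a[120:320,290:450],(400,500)),cv2.resize(b[80:280,200:360],(400,500))]))
E
```

```text
clock: 14.87
eef_pos: [0.5664, -0.2083, 0.2698]
ee_rot: [-0.0, 0.108, 0.994, 0.001]
ft_force: [-0.2, 0.8, -1.3]
grip_width: 0.0098
tool shift [-0.004  -0.001   0.1432] tcp [ 0.5664 -0.2083  0.2698] tilt 0.08
jaw yaw 1.354 turn about tool z 0.001
```

View pics/c4.png

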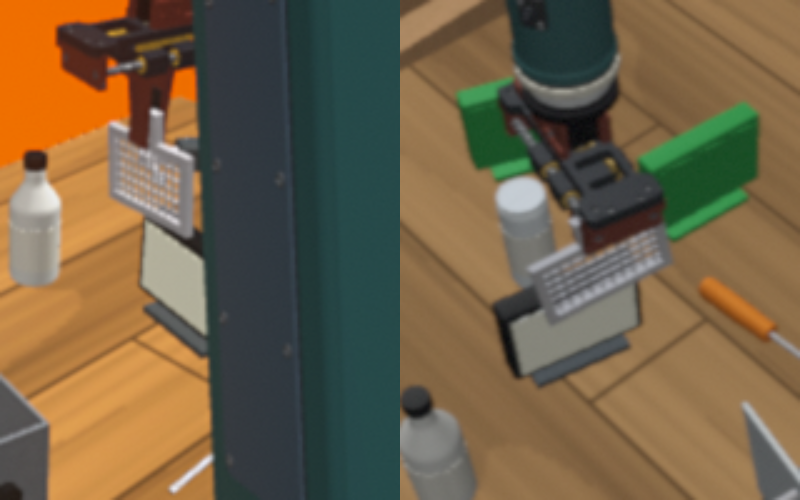

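The filter is level, hangs above and in front of the glass, and its edges run parallel to the lamp's. I'll lower it.

```bash
python3 -m crank '[[[-0.002,0,0.008,0,0,0],[-0.002,-0.001,0.013,0,0,0],[0,0,0.015,0,0,0],[0,0,0.015,0,0,0],[0,0,0.015,0,0,0],[0,0,0.015,0,0,0],[0,0,0.015,0,0,0],[0,0,0.015,0,0,0],[0,0,0.013,0,0,0],[0,0,0.01,0,0,0],[0,0,0.006,0,0,0],[0,0,0.003,0,0,0],[0,0,0,0,0,0],[0,0,0,0,0,0],[0,0,0,0,0,0],[0,0,0,0,0,0]]]' 1 35
python3 - <<'E'
from h import *
togo((.570,-.210,.1266),1.353);print(arm.read_state()["ft_force"])
for n in("side","scene"):
    i=arm.get_image(n);cv2.imwrite(f"pics/{n}5.png",i)
c=cam("scene");L=np.array([.557,-.269]);n=np.array([.216,.976]);x=np.array([.976,-.216])
for z in(.03,.11): print([proj(c,(*(L+.06*n+s*.065*x),z)) for s in(-1,1)])
a,b=cv2.imread("pics/side5.png"),cv2.imread("pics/scene5.png")
cv2.imwrite("pics/c5.png",np.hstack([cv2.resize(a[120:370,170:420],(375,375)),cv2.resize(b[160:300,210:350],(375,375),interpolation=cv2.INTER_CUBIC)]))
E
```

```text
clock: 16.3
eef_pos: [0.571, -0.2115, 0.1279]
ee_rot: [0.001, 0.108, 0.994, -0.0]
ft_force: [-0.5, -0.8, -2.0]
grip_width: 0.01
tool shift [0.0013 0.0013 0.0013] tcp [ 0.571  -0.2115  0.1279] tilt 0.08
jaw yaw 1.3535 turn about tool z 0.0005
[-0.53894691 -0.838982   -1.97827036]
[array([304.5, 224.3]), array([259.2, 245.1])]
[array([303.1, 204.8]), array([255.3, 226.1])]
```

View pics/c5.png

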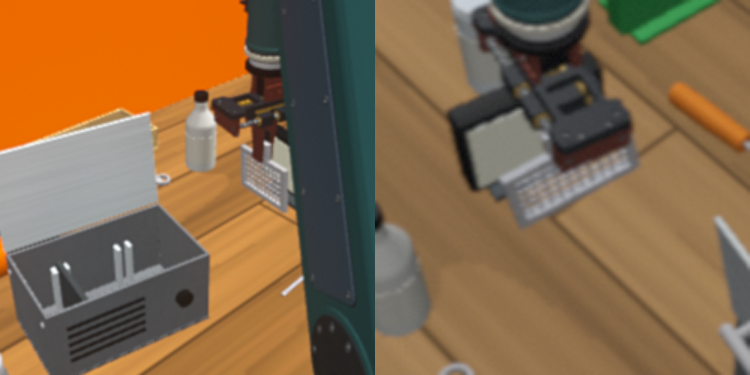

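The mesh is in front of the glass and parallel to it, with the baffle still home and the flap upright. Panel corners read off in scene pixels are lower (264.9,243.6)/(307.4,219.7) and upper left (257.8,227.2). I'll convert those to lamp coordinates.

```bash
python3 - <<'E'
from h import *
c=cam("scene");L=np.array([.557,-.269]);n=np.array([.216,.976]);x=np.array([.976,-.216])
for u,z in(((264.9,243.6),.03),((307.4,219.7),.03),((257.8,227.2),.11)):
    p=onz(c,u,z)[:2]-L;print(z,"lamp x",(p@x).round(4),"y",(p@n).round(4))
i=cv2.imread("pics/scene5.png");cv2.imwrite("pics/c6.png",cv2.resize(i[190:255,240:325],(765,585),interpolation=cv2.INTER_CUBIC))
E
```

```text
0.03 lamp x 0.0505 y 0.0631
0.03 lamp x -0.0788 y 0.0504
0.11 lamp x 0.0611 y 0.0661
```

View pics/c6.png

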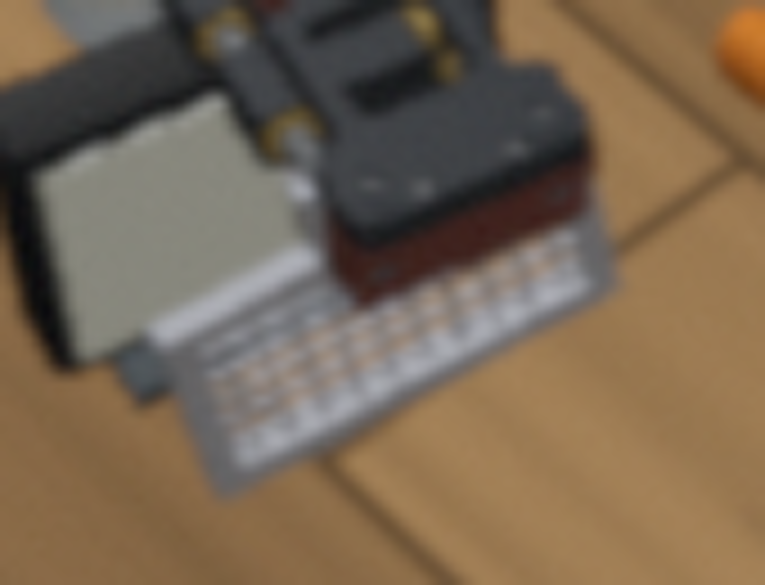

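```bash
python3 - <<'E'
from h import *
(f,cx,cy),r,o=cam("scene");L=np.array([.557,-.269,.07]);n=np.array([.216,.976,0]);x=np.array([.976,-.216,0])
for u in((264.4,245.2),(308.7,221.7),(258.3,228.7)):
    d=r@np.array([(u[0]-cx)/f,(u[1]-cy)/f,1]);p=o+d*((.062-(o-L)@n)/(d@n))-L;print((p@x).round(4),p[2].round(4))
E
```

```text
0.0523 -0.0473
-0.0766 -0.0341
0.0594 0.0281
```

The corners agree on a roll of about 0.1 rad in the grip (+x side low), with the centre at (-9,-3) mm. That is within limits, but I'll level it.

```bash
python3 -m crank '[[[-0.001,0,0,0,-0.015,0],[-0.001,0,0,0,-0.015,0],[-0.001,0,0,0,-0.015,0],[0,0,0,0,-0.015,0],[0,0,0,0,-0.015,0],[0,0,0,0,-0.015,0],[0,0,0,0,0,0],[0,0,0,0,0,0],[0,0,0,0,0,0],[0,0,0,0,0,0],[0,0,0,0,0,0],[0,0,0,0,0,0]]]' 1 35
python3 - <<'E'
from h import *
i=arm.get_image("scene");cv2.imwrite("pics/c7.png",cv2.resize(i[190:255,240:325],(765,585),interpolation=cv2.INTER_CUBIC))
E
```

```text
clock: 17.4
eef_pos: [0.5736, -0.2119, 0.1272]
ee_rot: [0.045, 0.108, 0.993, -0.005]
ft_force: [-0.7, 0.1, -1.5]
grip_width: 0.01
```

View pics/c7.png

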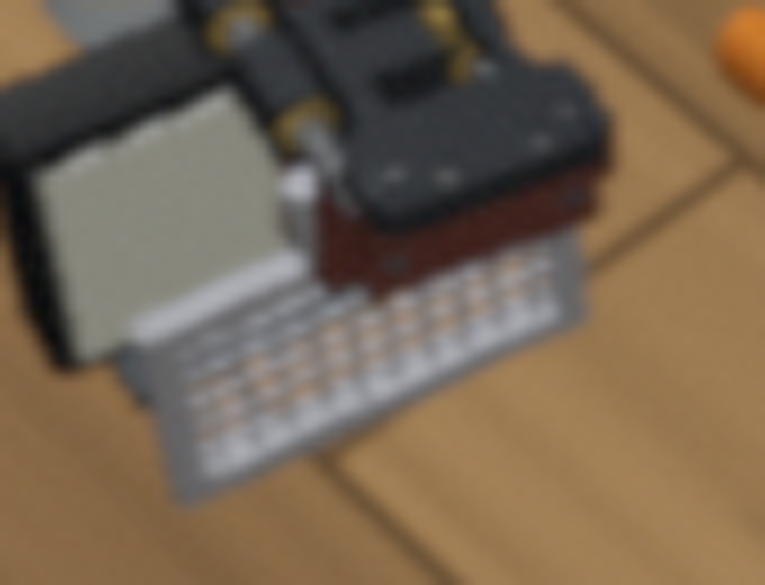

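The corners now sit at (259.8,245.9), (304.7,225.3) and (256.1,228.7). The targets were (259.2,245.1), (304.5,224.3) and (255.3,226.1), so the filter is level and centred. I'll hand the job in.

```bash
python3 -c "
from station import arm
s=arm.read_state();print(abs(s['dq']).max(),s['grip_width'],s['clock']);print(arm.job_done())"
```

```text
0.0025699354127902327 0.009716127215017963 17.45
the job is handed in; nothing more can be done
None
```

The filter is drawn out and held upright in front of the lit glass, about 6 cm away, and I handed the job in at 17.5 s. No verdict was reported.

- **Flap:** I gripped its bar handle, swung it to about 1.5 rad and let go. It was still standing upright in a later picture.
- **Filter:** I gripped the tab, drew the plate straight up out of its slot and carried it to the lamp. The solid baffle was still in its own slot in that same picture.
- **Last checks:** The first check at the lamp showed the plate rolled about 0.1 rad in the grip and about 9 mm off centre sideways. I turned it back. In the last picture, the two lower panel corners were within about 1 px of where they should be and the upper left within 3 px. One pixel is roughly 3 mm.
- **At hand-in:** The grip was holding on the tab (9.7 mm opening at 35 N) and the arm was still.
- **Not checked:** I did not measure the flap angle or the baffle and bystander positions. I judged those from the pictures only.

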